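# Bring the solder to the front of the parts turntable

### The arm

A 6-joint arm with a two-finger parallel gripper is mounted at the origin on a cart in front of the work surface, level with it; the furniture and walls round the work are solid. World frame = base frame: x ahead of the robot, y to its left, z up, the work surface at z = 0. Lengths are in m, angles in rad, forces in N, time in s.
With the tool pointing down it reaches from about 0.35 to 0.775 m from the base axis. Payload 7.3 kg.
Tool frame: the origin (TCP) lies midway between the tips of the shut fingers; the grasp point (between the pads) lies 19 mm behind it (robot.grip_depth is the z of the grasp point in the tool frame, in m); z points along the fingers, y is the line along which they close (so a half turn about z gives the same grasp; the last joint's range is limited). The gripper opens to 92 mm and grips with 3 to 60 N. Pads are 19 mm wide; open, the fingers measure 130 mm over their backs; the gripper's body (75 mm by 190 mm) begins 47 mm behind the grasp point.
Start: joints at [-1.427, 0.342, 1.524, -0, 1.275, -0.146], TCP at [0.15, -0.503, 0.202] pointing down, gripper open.
Joint ranges: [-2.53, 2.53], [-0.77, 2.02], [0.04, 2.7], [-1, 4.14], [0.28, 2.66], [-3.11, 3.11]. Speed limits (rad/s): [2.57, 2.57, 3.14, 3.14, 3.14, 3.14].

### API

Orientations are given as [roll, pitch, yaw] about the fixed x, y, z axes, in that order (R = Rz(yaw) Ry(pitch) Rx(roll)).
In Python, from cell import robot, viewer gives the robot as it stands.
- The arm moves only by the tool step_arm, never from a script. Its argument "increments" is a list of rows, each an object with "delta_pos": the shift along the tool's x, y, z in cm, a list of three; "dr": the turn, a rotation vector about the tool's x, y, z in degrees, a list of three; "fingers": the closure, from -1 (fully open) to 1 (shut), so that 0 is half open. In form: [{"delta_pos": [tx, ty, tz], "dr": [wx, wy, wz], "fingers": fingers}, ...]. A call has exactly 5 rows; each row is the pose to reach, as a shift and turn from the pose commanded when the call began, along the tool's axes at that moment; what a row does not reach only later rows make up. A row lasts 1/8 s, in which the tool goes at most 62.5 mm and 10.7 degrees, less where a joint would pass 70% of its speed; a pose out of reach is approached as far as the arm can. A call with a gripper value outside its range is refused whole. The fingers move at their own pace and stop on an object; "newtons" is the grip in N (left out, the last holds). Time passes only in rows, so rows that repeat a pose let the fingers close, or fill a call up. It gives the time, the measured TCP pose, the force, the opening and the grip force at its end, in the units of the state.
- robot.observe(): the state, without advancing time (a new reading comes with each control period).
- viewer.read_camera(name): name is "side" or "top"; returns the picture (400x640x3 uint8, red, green, blue); there is no depth.
- viewer.camera_params(name): a dict with "K" (3x3 intrinsics, pixels), "k1" (the pictures are not rectified: a ray, as slopes to the right and down, at radius r is drawn at 1 + k1 r^2 times it, then the intrinsics apply), "T" (4x4, takes a point from camera to world coordinates). Camera axes: x right, y down, z forward; pixel columns grow to the right and rows downward; lengths in m; the calibration is good to about 2 mm. A picture is of the moment at which its call begins. camera_params takes no time and is no camera call.
- robot.hand_in(): hands the job in; it is judged then, once.
The state is a dict: "time": time; "qpos": joint angles; "qvel": joint speeds; "joint_efforts": joint torques, N m; "tool_pos": TCP position; "tool_rot": TCP orientation; "contact_force": force on the tool from outside, world axes, zero at the start; "torque": the same for the moment, N m; "opening": finger opening in m; "grip_force": force on a finger pad.
Only numpy, scipy, OpenCV 4.12 (cv2) and the standard library are available. Lean on these libraries where they do the work, as an engineer would, in place of code of your own. Each camera call takes 0.05 s, during which the arm holds its last target. There are 200 camera calls.

### The job

Push the round parts turntable round by the upright pegs on its rim, until the solder spool standing on it is at the front, squarely in line with the arrow on the stand's foot; then leave it at rest. Do not touch, lift or knock over any of the things standing on the turntable, and leave the other things on the bench where they are.

Things in the scene. Friction and masses are not known exactly. Their poses are not given: they have to be found in the camera images.
- stand_foot: fixed dark steel foot of the stand, a disc 224 mm across and 14 mm high, bolted to the bench, with a nose 36 mm wide and 8 mm high that reaches 186 mm from the axis. Origin on the turntable's axis at bench height (z = 0), z up. Its own -x axis is the front: it points from the axis out along the nose past the arrow. Its position and yaw change from run to run.
- arrow (a point): tip of the flat aluminium chevron arrow on the nose of the foot; the arrow points inward at the turntable. 145 mm from the axis, 14 mm above the bench. The line from the axis to this point is the front line. The moving turntable passes just inside the arrow.
- turntable (a joint): angle of the turning plate on its foot (rad, grows counterclockwise seen from above, turns freely both ways for more than three turns). Stiff bearing (0.15 N m of friction, about 1.2 N at a peg): it stays where it is left and does not coast when pushed slowly.
- hub (a point): top of the small round hub (20 to 28 mm wide) in the middle of the plate, on the axis, z = 46 mm. The plate is of plywood, 276 mm across with a low lip (rim top at z = 36 mm); the things stand on its floor at z = 30 mm. Six equal upright steel pegs stand on the rim, 60 degrees apart, 129 mm from the axis, 12 mm thick with rounded tops at z = 82 mm and an 18 mm collar at the foot (up to z = 38 mm).
- peg_0 (a point): centre of the rounded top of one of the six pegs, z = 82 mm, 129 mm from the axis; it turns with the plate. The other five follow at steps of 60 degrees about the axis.
- solder_spool: spool of solder wire with two green flanges, the thing that must come to the front, 57 mm across, 42 mm high, loose, standing on the turntable with its centre about 56 mm from the axis; origin at the centre of its underside, z up. It rides round with the plate. Not to be touched by the robot.
- flux_tin: low round grey tin, 56 mm across, 20 mm high, loose, standing on the turntable with its centre about 56 mm from the axis; origin at the centre of its underside, z up. It rides round with the plate. Not to be touched by the robot.
- black_tape: roll of black tape lying flat, 62 mm across, 19 mm high, loose, standing on the turntable with its centre about 56 mm from the axis; origin at the centre of its underside, z up. It rides round with the plate. Not to be touched by the robot.
- screw_jar: jar with a lid, 52 mm across, 66 mm high, loose, standing on the turntable with its centre about 56 mm from the axis; origin at the centre of its underside, z up. It rides round with the plate. Not to be touched by the robot.
- plug_adapter: black mains adapter block, 50 x 89 x 34 mm, a loose bystander lying on the bench; origin at the centre of its underside. Leave it alone.
- screwdriver_red: screwdriver with a red handle, 204 mm long, 28 mm thick, a loose bystander lying on the bench; origin at the centre of its underside. Leave it alone.
- punch_tool: blue punch tool, 147 mm long, 30 mm thick, a loose bystander lying on the bench; origin at the centre of its underside. Leave it alone.
- small_box_1: small white carton, 59 x 88 x 46 mm, a loose bystander lying on the bench; origin at the centre of its underside. Leave it alone.

How it is judged:
At the end, for the whole second after the job is handed in: the centre of the solder spool stands within 10 mm of the front line (from the axis through the arrow), on the arrow's side; the turntable is at rest, and all four things still stand upright on it (y of solder_spool in the frame of stand_foot between -0.01 and 0.01 m and x of solder_spool in the frame of stand_foot below -0.035 m and velocity of joint turntable between -0.05 and 0.05 rad/s and angle between each of solder_spool, flux_tin, black_tape, screw_jar's own z axis and vertical below 0.1 rad and height (world z) of solder_spool between 0.025 and 0.036 m and horizontal distance between each of solder_spool, flux_tin, black_tape, screw_jar and stand_foot below 0.105 m and linear speed of each of solder_spool, flux_tin, black_tape, screw_jar below 0.02 m/s and height (world z) of flux_tin between 0.025 and 0.036 m and height (world z) of black_tape between 0.025 and 0.036 m and height (world z) of screw_jar between 0.025 and 0.036 m); the robot touches nothing.
It fails at once if the robot touches one of the things standing on the turntable (contact force between any of the fingers, the arm and solder_spool above 0.5 N or contact force between any of the fingers, the arm and flux_tin above 0.5 N or contact force between any of the fingers, the arm and black_tape above 0.5 N or contact force between any of the fingers, the arm and screw_jar above 0.5 N).
It fails at once if a thing on the turntable is lifted or carried off it, falls or tips over (height (world z) of any of solder_spool, flux_tin, black_tape, screw_jar above 0.045 m or height (world z) of any of solder_spool, flux_tin, black_tape, screw_jar below 0.02 m or angle between any of solder_spool, flux_tin, black_tape, screw_jar's own z axis and vertical above 0.35 rad or horizontal distance between any of solder_spool, flux_tin, black_tape, screw_jar and stand_foot above 0.105 m).
It fails at once if something lying on the bench beside the stand is moved by more than 20 mm (distance of any of plug_adapter, screwdriver_red, punch_tool, small_box_1 from where it was at the start of the episode above 0.02 m).
It also fails if it takes over 51 s, if anything falls off the work surface, if the arm or the gripper's body presses on something with over 40 N, if the wrist force passes 120 N, or if a joint passes its speed limit or range.

## Working session

There is one attempt and no reset: what is moved stays moved. The work goes in short steps, Python scripts to look and compute and a tool call to move; the robot and the scene stay as the last step left them, time stands still between calls to the robot, and variables do not carry over. Pictures are saved under pics/ and viewed, at most 10 in all, crops included, and the job is handed in when it is done.

Besides the shell and the picture viewer there is one more tool, called after "Emit:" as name([rows], argument=value, ...), one row to a line, values as JSON. step_arm: Moves the arm, as the interface text tells. Its arguments: {"type":"object","properties":{"increments":{"type":"array"},"newtons":{"type":"number"}},"required":["increments"]}

```bash
mkdir -p pics; python3 - <<'E'
from cell import robot, viewer
import cv2,numpy as np
for n in("side","top"):
    im=viewer.read_camera(n); cv2.imwrite(f"pics/{n}0.png",im[:,:,::-1]); p=viewer.camera_params(n); print(n,p["K"],p["k1"],np.round(p["T"],4))
s=robot.observe(); print(s["time"],s["tool_pos"],s["tool_rot"])
E
```

```text
side [[423.53156437   0.         319.19215482]
 [  0.         423.53156437 195.24097747]
 [  0.           0.           1.        ]] 0.006119583362033911 [[-0.9975 -0.0351  0.0621  0.4459]
 [-0.07    0.647  -0.7593  1.026 ]
 [-0.0135 -0.7617 -0.6478  0.9653]
 [ 0.      0.      0.      1.    ]]
top [[478.52217378   0.         319.12902976]
 [  0.         478.52217378 195.47857064]
 [  0.           0.           1.        ]] -0.10264188746441301 [[ 0.0304 -0.9956  0.0889  0.4459]
 [-0.9994 -0.0288  0.02   -0.0183]
 [-0.0174 -0.0895 -0.9958  1.3788]
 [ 0.      0.      0.      1.    ]]
0.1 [ 0.14998085 -0.50270798  0.20093449] [-3.14026050e+00 -1.65157809e-04  2.89831262e-01]
```

View pics/top0.png

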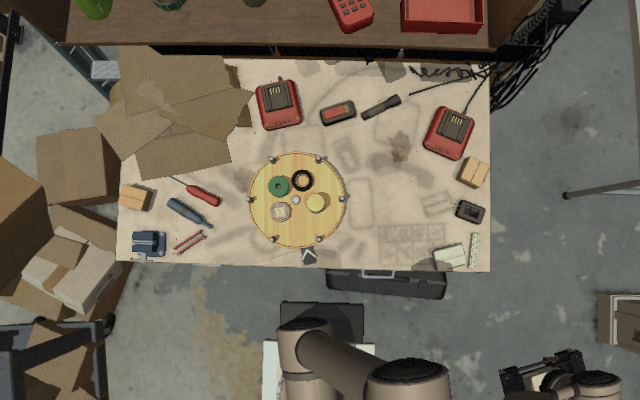

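View pics/side0.png

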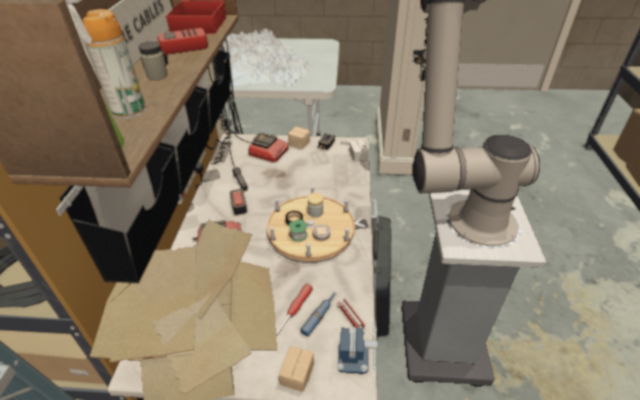

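The top view shows the plate centre near (297,200), the green spool near (279,186), the arrow near (308,255) and pegs around the rim. I'll enlarge the crop to measure them.

```bash
cat > h.py <<'E'
from cell import robot, viewer
import cv2,numpy as np
def ray(n,px,z):
    p=viewer.camera_params(n);K=p["K"];T=np.array(p["T"])
    d=np.array([(px[0]-K[0][2])/K[0][0],(px[1]-K[1][2])/K[1][1]]);u=d.copy()
    for _ in range(20): u=d/(1+p["k1"]*(u@u))
    v=T[:3,:3]@np.array([*u,1]);c=T[:3,3];return c+v*(z-c[2])/v[2]
def proj(n,P):
    p=viewer.camera_params(n);K=p["K"];T=np.array(p["T"])
    c=T[:3,:3].T@(np.array(P)-T[:3,3]);u=c[:2]/c[2];u=u*(1+p["k1"]*(u@u));return np.array([K[0][0]*u[0]+K[0][2],K[1][1]*u[1]+K[1][2]])
def green(im):
    h=cv2.cvtColor(im,cv2.COLOR_RGB2HSV);m=cv2.inRange(h,(60,80,30),(90,255,255));m[:140]=0;m[270:]=0;m[:,:235]=0;m[:,360:]=0
    ys,xs=np.nonzero(m);c=cv2.minEnclosingCircle(np.c_[xs,ys].astype(np.float32));return c,len(xs)
E
python3 - <<'E'
from h import *
im=cv2.imread("pics/top0.png")
print(green(im[:,:,::-1].copy()))
cv2.imwrite("pics/c0.png",cv2.resize(im[145:270,237:357],None,fx=4.8,fy=4.8,interpolation=cv2.INTER_CUBIC))
# plate: wood mask
h=cv2.cvtColor(im,cv2.COLOR_BGR2HSV);m=cv2.inRange(h,(15,90,120),(30,255,255));m[:145]=0;m[265:]=0;m[:,:240]=0;m[:,355:]=0
c=max(cv2.findContours(m,0,1)[0],key=cv2.contourArea);e=cv2.fitEllipse(cv2.convexHull(c));print(e,ray("top",e[0],.036))
E
```

```text
(((278.6518249511719, 186.39004516601562), 9.969223022460938), 219)
((295.9104309082031, 199.6248779296875), (96.74950408935547, 97.09424591064453), 46.33483123779297) [0.55213809 0.07377955 0.036     ]
```

View pics/c0.png

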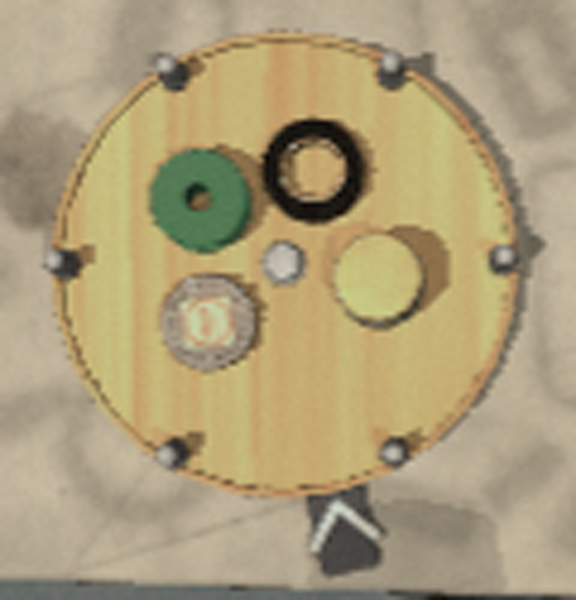

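The crop shows hub (284,263), arrow tip (342,505), spool (200,200) and six peg tops at about (168,65), (391,65), (505,256), (396,453), (169,456) and (56,260).

```bash
python3 - <<'E'
from h import *
f=lambda x,y,z:ray("top",((x+.5)/4.8+236.5,(y+.5)/4.8+144.5),z)
hub=f(284,262,.046);print("hub",hub)
for p in [(168,65),(391,65),(505,256),(396,453),(169,456),(56,260)]:
    q=f(*p,.082);d=q-hub;print("peg",q.round(4),np.hypot(*d[:2]).round(4),np.degrees(np.arctan2(d[1],d[0])).round(1))
for n,p,z in [("arrow",(342,505),.014),("spool",(200,200),.072),("tin",(210,322),.05),("jar",(378,278),.096),("tape",(313,170),.049)]:
    q=f(*p,z);d=q-hub;print(n,q.round(4),np.hypot(*d[:2]).round(4),np.degrees(np.arctan2(d[1],d[0])).round(1))
E
```

```text
hub [0.55256227 0.07352741 0.046     ]
peg [0.6609 0.1416 0.082 ] 0.1279 32.1
peg [0.6643 0.0138 0.082 ] 0.1267 -28.1
peg [ 0.5567 -0.0541  0.082 ] 0.1277 -88.1
peg [0.4437 0.0043 0.082 ] 0.129 -147.5
peg [0.438  0.1323 0.082 ] 0.1287 152.9
peg [0.547  0.2011 0.082 ] 0.1277 92.5
arrow [0.4119 0.0364 0.014 ] 0.1454 -165.2
spool [0.5847 0.1212 0.072 ] 0.0575 56.0
tin [0.5161 0.115  0.05  ] 0.0553 131.3
jar [0.5411 0.0171 0.096 ] 0.0576 -101.5
tape [0.6066 0.0583 0.049 ] 0.0562 -15.8
```

Emit:
step_arm([
  {"delta_pos": [5.6, -3, 0], "dr": [0, 0, -9], "fingers": 1},
  {"delta_pos": [11.2, -6, 0], "dr": [0, 0, -18], "fingers": 1},
  {"delta_pos": [16.8, -9, 0], "dr": [0, 0, -27], "fingers": 1},
  {"delta_pos": [22.4, -12, 0], "dr": [0, 0, -36], "fingers": 1},
  {"delta_pos": [28, -15, 0], "dr": [0, 0, -45], "fingers": 1},
])

```text
time: 0.72
tool_pos: [0.3729, -0.2813, 0.2014]
tool_rot: [-3.141, 0.0, 1.08]
contact_force: [0.0, -0.9, 0.7]
opening: 0.0465
grip_force: 0.0
```

```bash
cat >> h.py <<'E'
from scipy.spatial.transform import Rotation as R
C=np.array([.5525,.0737])
def to(x,y,z,yaw):
    s=robot.observe();A=R.from_euler("xyz",s["tool_rot"])
    d=A.inv().apply(np.array([x,y,z])-s["tool_pos"])*100
    w=(A.inv()*R.from_euler("xyz",[180,0,yaw],degrees=True)).as_rotvec(degrees=True)
    print("t",s["time"],s["tool_pos"].round(4) if hasattr(s["tool_pos"],"round") else s["tool_pos"],np.degrees(s["tool_rot"]).round(1),"delta",d.round(2),"dr",w.round(1),"q",np.round(s["qpos"],2),"F",np.round(s["contact_force"],1),s["opening"])
def arc(phi,z=.05,r=.129):
    a=np.radians(phi);to(C[0]+r*np.cos(a),C[1]+r*np.sin(a),z,phi-90)
E
python3 -c "
from h import *
arc(-160.5,.2)
# per-row arc increments for 4 deg
for k in range(1,6):
    a=np.radians(4*k);print(4*k,-12.9*np.sin(a),12.9*(1-np.cos(a)))"
```

```text
t 0.725 [ 0.3729 -0.2813  0.2014] [-180.     0.    61.9] delta [30.25 -9.58  0.14] dr [ -0.   -0.  -47.6] q [-0.81  0.24  1.67 -0.    1.23 -0.32] F [ 0.  -0.9  0.7] 0.04645740464622488
4 -0.8998585112992165 0.03142375164826785
8 -1.7953330023848442 0.12554191323374234
12 -2.682060811549096 0.28189595053390665
16 -3.5557218900392895 0.49972412239568625
20 -4.4120598489011265 0.7779651918617813
```

Emit:
step_arm([
  {"delta_pos": [6, -1.9, 0], "dr": [0, 0, -9.5], "fingers": 1},
  {"delta_pos": [12, -3.8, 0], "dr": [0, 0, -19], "fingers": 1},
  {"delta_pos": [18, -5.7, 0], "dr": [0, 0, -28.5], "fingers": 1},
  {"delta_pos": [24, -7.6, 0], "dr": [0, 0, -38], "fingers": 1},
  {"delta_pos": [30.2, -9.6, 0], "dr": [0, 0, -47.5], "fingers": 1},
])

```text
time: 1.35
tool_pos: [0.4302, 0.026, 0.2015]
tool_rot: [3.141, 0.0, 1.91]
contact_force: [0.9, 0.4, 0.5]
opening: 0.001
grip_force: 0.0
```

```bash
python3 -c "
from h import *
arc(-160.5,.052)"
```

```text
t 1.35 [0.4302 0.026  0.2015] [180.    0.  109.4] delta [ 0.42  0.22 14.95] dr [ 0.   0.  -0.1] q [-0.12  0.17  1.76 -0.    1.21 -0.46] F [0.9 0.4 0.5] 0.0009764948485527048
```

Emit:
step_arm([
  {"delta_pos": [0, 0, 4], "dr": [0, 0, 0], "fingers": 1},
  {"delta_pos": [0, 0, 8], "dr": [0, 0, 0], "fingers": 1},
  {"delta_pos": [0, 0, 12], "dr": [0, 0, 0], "fingers": 1},
  {"delta_pos": [0, 0, 15], "dr": [0, 0, 0], "fingers": 1},
  {"delta_pos": [0, 0, 15], "dr": [0, 0, 0], "fingers": 1},
])

```text
time: 1.98
tool_pos: [0.4284, 0.0242, 0.0499]
tool_rot: [-3.137, -0.002, 1.904]
contact_force: [0.2, 0.3, 0.7]
opening: 0.0003
grip_force: 0.0
```

```bash
python3 -c "
from h import *
arc(-160.5,.052)
for n in ('side','top'):
    im=viewer.read_camera(n);cv2.imwrite(f'pics/{n}1.png',im[:,:,::-1])
a=cv2.imread('pics/side1.png')[150:300,230:400];b=cv2.imread('pics/top1.png')[145:295,227:397]
cv2.imwrite('pics/m1.png',cv2.resize(np.hstack([a,b]),None,fx=2.3,fy=2.3,interpolation=2))"
```

```text
t 1.975 [0.4284 0.0242 0.0499] [-1.797e+02 -1.000e-01  1.091e+02] delta [ 0.53  0.45 -0.22] dr [-0.3 -0.1 -0.4] q [-0.12  0.38  1.97 -0.    0.8  -0.46] F [0.2 0.3 0.7] 0.00030336412521317444
```

View pics/m1.png

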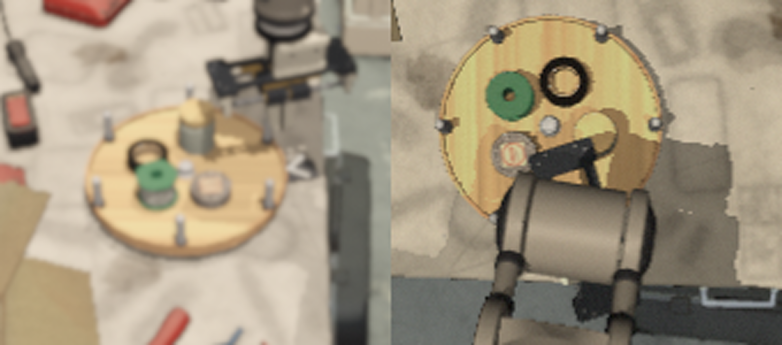

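Fingers are down just clockwise of the front-right peg, clear of jar and arrow. I'll begin pushing counterclockwise along the arc.

Emit:
step_arm([
  {"delta_pos": [-0.9, 0.3, 0], "dr": [0, 0, -4], "fingers": 1},
  {"delta_pos": [-1.8, 0.4, 0], "dr": [0, 0, -8], "fingers": 1},
  {"delta_pos": [-2.7, 0.55, 0], "dr": [0, 0, -12], "fingers": 1},
  {"delta_pos": [-3.55, 0.8, 0], "dr": [0, 0, -16], "fingers": 1},
  {"delta_pos": [-4.4, 1.1, 0], "dr": [0, 0, -20], "fingers": 1},
])

```text
time: 2.7
tool_pos: [0.456, -0.0142, 0.0532]
tool_rot: [3.14, 0.002, 2.255]
contact_force: [-0.7, 0.3, 0.8]
opening: 0.0006
grip_force: 0.6
```

```bash
cat >> h.py <<'E'
def status(look=True):
    s=robot.observe();d=np.array(s["tool_pos"][:2])-C
    print("t",s["time"],"phi",np.degrees(np.arctan2(d[1],d[0])).round(1),"r",np.hypot(*d).round(4),"z",s["tool_pos"][2],"yaw+90",np.degrees(s["tool_rot"][2])+90,"q",np.round(s["qpos"],2),"F",np.round(s["contact_force"],1))
    if look:
        c,n=green(viewer.read_camera("top").copy());q=ray("top",c[0],.072);e=q[:2]-C
        print("spool",c,n,q.round(4),np.hypot(*e).round(4),np.degrees(np.arctan2(e[1],e[0])).round(1))
E
python3 -c "
from h import *
status()"
```

```text
t 2.7 phi -137.7 r 0.1305 z 0.05322466840634973 yaw+90 219.22735568555683 q [-0.2   0.41  1.91  0.    0.83 -0.88] F [-0.7  0.3  0.8]
spool ((275.478271484375, 191.69564819335938), 10.037829399108887) 230 [0.5695 0.1284 0.072 ] 0.0572 72.7
```

Emit:
step_arm([
  {"delta_pos": [-0.9, 0.05, 0], "dr": [0, 0, -4], "fingers": 1},
  {"delta_pos": [-1.8, 0.15, 0], "dr": [0, 0, -8], "fingers": 1},
  {"delta_pos": [-2.7, 0.3, 0], "dr": [0, 0, -12], "fingers": 1},
  {"delta_pos": [-3.55, 0.5, 0], "dr": [0, 0, -16], "fingers": 1},
  {"delta_pos": [-4.4, 0.8, 0], "dr": [0, 0, -20], "fingers": 1},
])

```text
time: 3.38
tool_pos: [0.4895, -0.0431, 0.0529]
tool_rot: [3.141, 0.001, 2.603]
contact_force: [-0.8, 0.1, 1.6]
opening: 0.0007
grip_force: 0.6
```

Emit:
step_arm([
  {"delta_pos": [-0.9, 0.05, 0], "dr": [0, 0, -4], "fingers": 1},
  {"delta_pos": [-1.8, 0.15, 0], "dr": [0, 0, -8], "fingers": 1},
  {"delta_pos": [-2.7, 0.3, 0], "dr": [0, 0, -12], "fingers": 1},
  {"delta_pos": [-3.55, 0.5, 0], "dr": [0, 0, -16], "fingers": 1},
  {"delta_pos": [-4.4, 0.8, 0], "dr": [0, 0, -20], "fingers": 1},
])

```text
time: 4.0
tool_pos: [0.5314, -0.059, 0.053]
tool_rot: [-3.141, 0.001, 2.953]
contact_force: [-1.4, -0.0, 1.1]
opening: 0.0006
grip_force: 0.6
```

```bash
python3 -c "
from h import *
status()"
```

```text
t 4.0 phi -99.0 r 0.1344 z 0.05300808175599399 yaw+90 259.16774875023276 q [-0.25  0.52  1.69 -0.    0.93 -1.64] F [-1.4 -0.   1.1]
spool ((275.0769348144531, 204.9423065185547), 10.000555992126465) 235 [0.533 0.128 0.072] 0.0577 109.7
```

Emit:
step_arm([
  {"delta_pos": [-0.9, 0.15, 0], "dr": [0, 0, -4], "fingers": 1},
  {"delta_pos": [-1.8, 0.35, 0], "dr": [0, 0, -8], "fingers": 1},
  {"delta_pos": [-2.7, 0.6, 0], "dr": [0, 0, -12], "fingers": 1},
  {"delta_pos": [-3.55, 0.85, 0], "dr": [0, 0, -16], "fingers": 1},
  {"delta_pos": [-4.4, 1.2, 0], "dr": [0, 0, -20], "fingers": 1},
])

```text
time: 4.68
tool_pos: [0.5772, -0.0562, 0.0531]
tool_rot: [-3.139, 0.002, -2.983]
contact_force: [-0.4, -2.9, 0.7]
opening: 0.0005
grip_force: 1.4
```

Emit:
step_arm([
  {"delta_pos": [-0.9, 0.1, 0], "dr": [0, 0, -4], "fingers": 1},
  {"delta_pos": [-1.8, 0.2, 0], "dr": [0, 0, -8], "fingers": 1},
  {"delta_pos": [-2.7, 0.4, 0], "dr": [0, 0, -12], "fingers": 1},
  {"delta_pos": [-3.55, 0.6, 0], "dr": [0, 0, -16], "fingers": 1},
  {"delta_pos": [-4.4, 0.9, 0], "dr": [0, 0, -20], "fingers": 1},
])

```text
time: 5.3
tool_pos: [0.6193, -0.0401, 0.0532]
tool_rot: [-3.139, 0.002, -2.634]
contact_force: [0.2, -2.8, 1.7]
opening: 0.0006
grip_force: 1.2
```

```bash
python3 -c "
from h import *
status()"
```

```text
t 5.3 phi -59.6 r 0.132 z 0.053227118805434015 yaw+90 -60.8952115430028 q [-0.19  0.65  1.43 -0.    1.05 -2.27] F [ 0.2 -2.8  1.7]
spool ((283.7680358886719, 216.1907196044922), 9.933257102966309) 198 [0.5029 0.103  0.072 ] 0.0577 149.4
```

Emit:
step_arm([
  {"delta_pos": [-0.9, 0.1, 0], "dr": [0, 0, -4], "fingers": 1},
  {"delta_pos": [-1.8, 0.2, 0], "dr": [0, 0, -8], "fingers": 1},
  {"delta_pos": [-2.7, 0.4, 0], "dr": [0, 0, -12], "fingers": 1},
  {"delta_pos": [-3.55, 0.6, 0], "dr": [0, 0, -16], "fingers": 1},
  {"delta_pos": [-4.4, 0.9, 0], "dr": [0, 0, -20], "fingers": 1},
])

```text
time: 5.98
tool_pos: [0.6528, -0.0105, 0.0527]
tool_rot: [-3.14, 0.0, -2.285]
contact_force: [-0.1, -2.2, 1.2]
opening: 0.0006
grip_force: 0.8
```

Emit:
step_arm([
  {"delta_pos": [-0.7, 0.1, 0], "dr": [0, 0, -3], "fingers": 1},
  {"delta_pos": [-1.4, 0.15, 0], "dr": [0, 0, -6], "fingers": 1},
  {"delta_pos": [-2.0, 0.2, 0], "dr": [0, 0, -9], "fingers": 1},
  {"delta_pos": [-2.7, 0.4, 0], "dr": [0, 0, -12], "fingers": 1},
  {"delta_pos": [-3.3, 0.5, 0], "dr": [0, 0, -15], "fingers": 1},
])

```text
time: 6.6
tool_pos: [0.6703, 0.0179, 0.0526]
tool_rot: [-3.14, -0.0, -2.024]
contact_force: [-0.2, -1.4, 1.3]
opening: 0.0001
grip_force: 0.7
```

```bash
python3 -c "
from h import *
status()
im=viewer.read_camera('top');cv2.imwrite('pics/top2.png',cv2.resize(im[130:280,217:377,::-1],None,fx=3.9,fy=3.9,interpolation=2))"
```

```text
t 6.6 phi -25.3 r 0.1304 z 0.052638019176695285 yaw+90 -25.957220840339303 q [-0.09  0.74  1.26 -0.    1.14 -2.78] F [-0.2 -1.4  1.3]
spool ((0.0, 0.0), 0.0) 0 [1.1461 1.0224 0.072 ] 1.1191 58.0
```

View pics/top2.png

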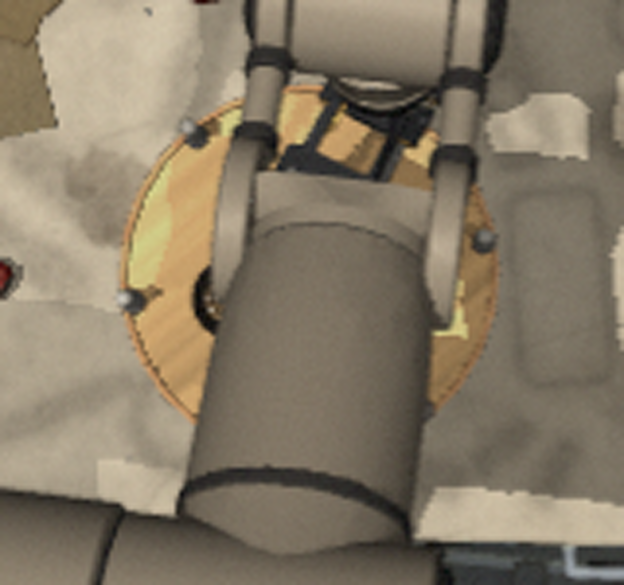

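The arm hides the spool now. Finger-to-spool offset has been a steady ~209°, so the spool is near 183.7° and needs about 11° more.

Emit:
step_arm([
  {"delta_pos": [-0.7, 0.05, 0], "dr": [0, 0, -3], "fingers": 1},
  {"delta_pos": [-1.4, 0.1, 0], "dr": [0, 0, -6], "fingers": 1},
  {"delta_pos": [-2.0, 0.15, 0], "dr": [0, 0, -9], "fingers": 1},
  {"delta_pos": [-2.3, 0.2, 0], "dr": [0, 0, -10], "fingers": 1},
  {"delta_pos": [-2.3, 0.2, 0], "dr": [0, 0, -10], "fingers": 1},
])

```text
time: 7.32
tool_pos: [0.6784, 0.0396, 0.0518]
tool_rot: [-3.141, 0.0, -1.85]
contact_force: [0.0, -0.7, -0.1]
opening: 0.0001
grip_force: 0.1
```

```bash
python3 -c "
from h import *
status(0)
im=viewer.read_camera('side');c,n=0,0
h=cv2.cvtColor(im,cv2.COLOR_RGB2HSV);m=cv2.inRange(h,(55,80,30),(90,255,255));m[:170]=0;m[280:]=0;m[:,:250]=0;m[:,370:]=0
ys,xs=np.nonzero(m);print(len(xs),xs.min() if len(xs) else 0, xs.max() if len(xs) else 0)
cv2.imwrite('pics/side2.png',cv2.resize(im[140:280,230:400,::-1],None,fx=4,fy=4,interpolation=2))"
```

```text
t 7.325 phi -15.2 r 0.1305 z 0.05181928229669037 yaw+90 -15.988116656050067 q [-0.05  0.76  1.23 -0.    1.15 -2.92] F [ 0.  -0.7 -0.1]
21 326 331
```

View pics/side2.png

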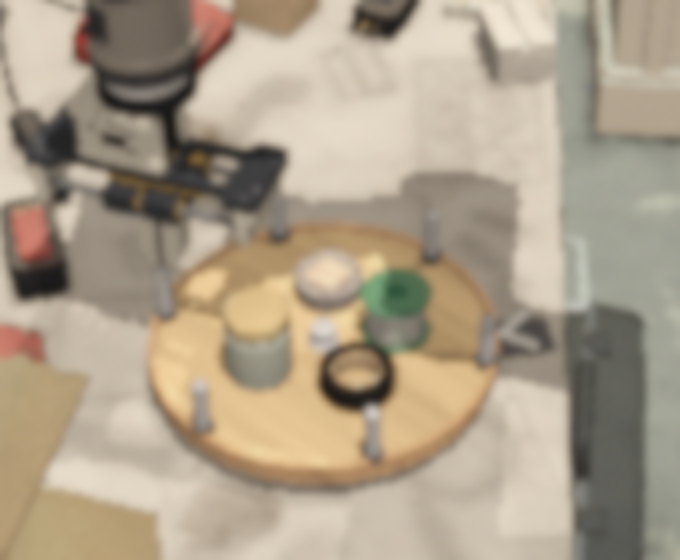

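Everything stands upright, with the spool top at (396,293) in the crop, just behind the arrow. I'll back away from the peg, lift, and swing aside for a clear check.

Emit:
step_arm([
  {"delta_pos": [0.6, 0, 0], "dr": [0, 0, 0], "fingers": 1},
  {"delta_pos": [1.2, 0, 0], "dr": [0, 0, 0], "fingers": 1},
  {"delta_pos": [1.2, 0, -4], "dr": [0, 0, 0], "fingers": 1},
  {"delta_pos": [1.2, 0, -9], "dr": [0, 0, 0], "fingers": 1},
  {"delta_pos": [1.2, 0, -15], "dr": [0, 0, 0], "fingers": 1},
])

```text
time: 8.0
tool_pos: [0.6744, 0.0274, 0.202]
tool_rot: [3.139, -0.001, -1.849]
contact_force: [1.4, -0.3, 0.2]
opening: 0.0007
grip_force: 0.0
```

```bash
python3 -c "
from h import *
status(0)
q=ray('side',(329.0,213.1),.072);e=q[:2]-C;print(q,np.hypot(*e),np.degrees(np.arctan2(e[1],e[0])))
to(.5,-.35,.2,-106)"
```

```text
t 8.0 phi -20.8 r 0.1304 z 0.20203757473499748 yaw+90 -15.947545436918134 q [-0.07  0.63  1.04 -0.    1.47 -2.94] F [ 1.4 -0.3  0.2]
[0.49517393 0.06263408 0.072     ] 0.058384355983279984 -169.0743127304043
t 8.0 [0.6744 0.0274 0.202 ] [ 179.9   -0.  -105.9] delta [41.08  6.4   0.24] dr [ 0.1 -0.   0.1] q [-0.07  0.63  1.04 -0.    1.47 -2.94] F [ 1.4 -0.3  0.2] 0.000673982125763622
```

Emit:
step_arm([
  {"delta_pos": [5, 0.8, 0], "dr": [0, 0, 9], "fingers": 1},
  {"delta_pos": [10, 1.6, 0], "dr": [0, 0, 18], "fingers": 1},
  {"delta_pos": [15, 2.4, 0], "dr": [0, 0, 27], "fingers": 1},
  {"delta_pos": [20, 3.2, 0], "dr": [0, 0, 36], "fingers": 1},
  {"delta_pos": [25, 4, 0], "dr": [0, 0, 45], "fingers": 1},
])

```text
time: 8.62
tool_pos: [0.5671, -0.2033, 0.2016]
tool_rot: [-3.141, 0.0, -2.64]
contact_force: [0.4, 0.1, -0.8]
opening: 0.0004
grip_force: 0.0
```

```bash
python3 -c "
from h import *
to(.45,-.38,.2,-180)
im=viewer.read_camera('top');print(green(im.copy()))"
```

```text
t 8.625 [ 0.5671 -0.2033  0.2016] [-180.     0.  -151.2] delta [18.77 -9.86  0.16] dr [-0.   0.  28.8] q [-0.47  0.49  1.3  -0.    1.36 -2.54] F [ 0.4  0.1 -0.8] 0.00038377812752858864
(((299.3780517578125, 218.86585998535156), 9.887998580932617), 199)
```

Emit:
step_arm([
  {"delta_pos": [3.5, -2, 0], "dr": [0, 0, 5], "fingers": 1},
  {"delta_pos": [7, -4, 0], "dr": [0, 0, 10], "fingers": 1},
  {"delta_pos": [11, -6, 0], "dr": [0, 0, 15], "fingers": 1},
  {"delta_pos": [15, -8, 0], "dr": [0, 0, 20], "fingers": 1},
  {"delta_pos": [15, -8, 0], "dr": [0, 0, 20], "fingers": 1},
])

```text
time: 9.3
tool_pos: [0.4741, -0.3469, 0.2014]
tool_rot: [-3.141, -0.001, -2.987]
contact_force: [0.2, 0.2, 0.8]
opening: 0.0003
grip_force: 0.0
```

```bash
python3 -c "
from h import *
status()
q=np.array(ray('top',green(viewer.read_camera('top').copy())[0][0],.072))[:2]-C;a=np.array([.4119,.0364])-C;a/=np.hypot(*a);print('lateral',a[0]*q[1]-a[1]*q[0],'along',a@q)
im=viewer.read_camera('top');cv2.imwrite('pics/top3.png',cv2.resize(im[130:280,217:377,::-1],None,fx=3.9,fy=3.9,interpolation=2))"
```

```text
t 9.3 phi -100.6 r 0.4278 z 0.20143362802343293 yaw+90 -81.16900361206578 q [-0.76  0.46  1.34 -0.    1.34 -2.49] F [0.2 0.2 0.8]
spool ((299.5, 219.0), 10.062405586242676) 192 [0.4965 0.0597 0.072 ] 0.0578 -165.9
lateral -0.0010347165931321213 along 0.057320839071912676
```

View pics/top3.png

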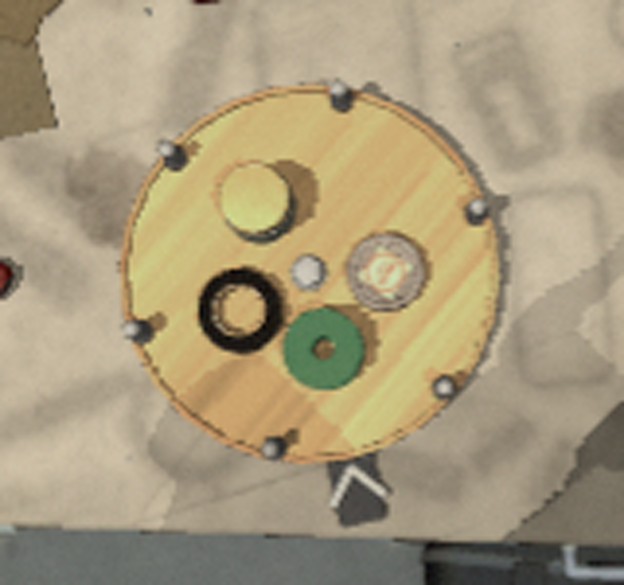

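The spool (323,348) sits between the hub (309,271) and the arrow tip (355,465), about 1 mm off the front line. All four things stand upright and the arm is clear.

```bash
python3 -c "
from cell import robot
print(robot.hand_in())"
```

```text
the job is handed in; nothing more can be done
None
```

The job is handed in: I measured the solder spool about 1 mm off the front line on the arrow's side, with the four things upright in the last picture and the arm clear (about 9.5 s used); the judge's verdict was not shown.

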